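# Line up the parcels for collection by size

### The arm

A 7-joint arm with a two-finger parallel gripper is mounted at the origin on the work surface. World frame = base frame: x ahead of the robot, y to its left, z up, the work surface at z = 0. Lengths are in m, angles in degrees, forces in N, time in s.
With the tool pointing down it reaches from about 0.425 to 0.875 m from the base axis. Payload 4.7 kg.
Tool frame: the origin (TCP) lies midway between the tips of the shut fingers; the grasp point (between the pads) lies 19 mm behind it; z points along the fingers, y is the direction in which the jaws open and shut (so a half turn about z gives the same grasp; the last joint's range is limited). The gripper opens to 87 mm and grips with 3 to 60 N. Pads are 19 mm wide; open, the fingers measure 117 mm over their backs; the gripper's body (75 mm by 190 mm) begins 51 mm behind the grasp point.
Start: joints at [66.412, 18.392, -4.016, 83.108, 1.295, 78.541, -3.26], TCP at [0.268, -0.592, 0.223] pointing down, gripper open.
Joint ranges: [-163.93, 163.93], [-17.29, 119.83], [-79.2, 71.16], [3.27, 140.29], [-89.18, 269.18], [5.43, 117.66], [-154.24, 154.24]. Speed limits (degrees/s): [147.25, 147.25, 180, 180, 180, 180, 180].

### API

Orientations are given as [roll, pitch, yaw] about the fixed x, y, z axes, in that order (R = Rz(yaw) Ry(pitch) Rx(roll)).
In Python, from cell import env gives the robot as it stands. The module is installed in compiled form; this text tells all that it offers.
- The arm moves only by the tool servo_tool, never from a script. Its argument "plan" is a list of rows, each a list of 3 entries, a list of its own where there are three numbers: the opening, from 0 (shut) to 1 (fully open), then the shift along the tool's x, y, z in cm, then the turn, a rotation vector about the tool's x, y, z in degrees. A call has 1 to 20 rows; each row shifts and turns the pose as measured when the row begins, along the tool's axes as they then stand; what a row does not reach is not made up. A row lasts 1/12 s, in which the tool goes at most 41.7 mm and 7.16 degrees, less where a joint would pass 70% of its speed; a pose out of reach is approached as far as the arm can. A call is refused whole if a number of a shift passes 4.17 or a number of a turn 7.16, either way. A call with a gripper value outside its range is refused whole. The fingers move at their own pace and stop on an object; "force" is the grip in N (left out, the last holds). Time passes only in rows, so rows that do not move let the fingers close. It gives the time, the measured TCP pose, the force and the opening at its end, in the units of the state.
- env.get_obs(): the state, without advancing time (a new reading comes with each control period).
- env.read_camera(name): name is "side" or "top"; returns a dict with "image" (384x512x3 uint8, blue, green, red), "fx", "fy", "cx", "cy" (pixels), "rvec" (rotation vector, rad) and "tvec" (3), from world to camera coordinates, as OpenCV has them. Camera axes: x right, y down, z forward; pixel columns grow to the right and rows downward; lengths in m; the calibration is good to about 2 mm. A picture is of the moment at which its call begins. There is no depth.
- env.sign_off(): hands the job in, once; it reports no verdict.
The state is a dict: "time_s": time; "qpos": joint angles; "joint_velocities": joint speeds; "effort": joint torques, N m; "tool_pos": TCP position; "tool_rot": TCP orientation; "force": force on the tool from outside, world axes, zero at the start; "wrist_torque": the same for the moment, N m; "grip_width": finger opening in m.
Only numpy, scipy, OpenCV 4.12 (cv2) and the standard library are available. Lean on these libraries where they do the work, as an engineer would, in place of code of your own. Each camera call takes 0.05 s, during which the arm holds its last target. There are 200 camera calls.

### The job

Line the four cardboard parcels up on the sorting board for the courier, one upright in the middle of each grey pad with its long side along the row: the largest on the pad beside the metal bookend, then in order of size down to the smallest at the other end. Leave the roll of tape where it is.

Things in the scene. Friction and masses are not known exactly. Their poses are not given: they have to be found in the camera images.
- carton_a: smallest and lowest of the four closed cardboard parcels, a loose upright carton 34 mm wide (its x axis) by 48 mm long (its y axis) by 30 mm high (z, up), brown tape along the top's middle lengthwise; origin at the centre of its underside; starts standing on the table at any place among the four and turned by up to 0.7 rad either way
- carton_b: second smallest of the four closed cardboard parcels, a loose upright carton 42 mm wide (its x axis) by 58 mm long (its y axis) by 48 mm high (z, up), brown tape along the top's middle lengthwise; origin at the centre of its underside; starts standing on the table at any place among the four and turned by up to 0.7 rad either way
- carton_c: second largest of the four closed cardboard parcels, a loose upright carton 50 mm wide (its x axis) by 68 mm long (its y axis) by 66 mm high (z, up), brown tape along the top's middle lengthwise; origin at the centre of its underside; starts standing on the table at any place among the four and turned by up to 0.7 rad either way
- carton_d: largest and tallest of the four closed cardboard parcels, a loose upright carton 58 mm wide (its x axis) by 78 mm long (its y axis) by 84 mm high (z, up), brown tape along the top's middle lengthwise; origin at the centre of its underside; starts standing on the table at any place among the four and turned by up to 0.7 rad either way
- pad1: one of the four equal dark grey rectangular pads in a straight row on the plywood board, fixed; number 1 counting from the board's -y end to its +y end; 70 mm across the row (its x axis) by 90 mm along the row (its y axis), 3 mm thick, pads 100 mm apart centre to centre; origin at the centre of its underside, so parcels stand 3 mm above it (15 mm above the table: the board is 12 mm thick, 110 by 500 mm)
- pad2: one of the four equal dark grey rectangular pads in a straight row on the plywood board, fixed; number 2 counting from the board's -y end to its +y end; 70 mm across the row (its x axis) by 90 mm along the row (its y axis), 3 mm thick, pads 100 mm apart centre to centre; origin at the centre of its underside, so parcels stand 3 mm above it (15 mm above the table: the board is 12 mm thick, 110 by 500 mm)
- pad3: one of the four equal dark grey rectangular pads in a straight row on the plywood board, fixed; number 3 counting from the board's -y end to its +y end; 70 mm across the row (its x axis) by 90 mm along the row (its y axis), 3 mm thick, pads 100 mm apart centre to centre; origin at the centre of its underside, so parcels stand 3 mm above it (15 mm above the table: the board is 12 mm thick, 110 by 500 mm)
- pad4: one of the four equal dark grey rectangular pads in a straight row on the plywood board, fixed; number 4 counting from the board's -y end to its +y end; 70 mm across the row (its x axis) by 90 mm along the row (its y axis), 3 mm thick, pads 100 mm apart centre to centre; origin at the centre of its underside, so parcels stand 3 mm above it (15 mm above the table: the board is 12 mm thick, 110 by 500 mm)
- bookend: bare metal bookend, fixed at one end of the board, beyond the last pad (its centre 75 mm from that pad's centre): an upright plate 80 mm wide across the row, 5 mm thick, 90 mm high in all (its top 102 mm above the table), on a foot 44 mm deep along the row; origin at the centre of the foot's underside. It may stand at either end of the row (next to pad1 or next to pad4); the other end has only a low wooden strip 8 mm high
- tape: bystander: a loose roll of brown packing tape lying flat on the table, 100 mm outside diameter, 48 mm high; origin at the centre of its underside. Not to be disturbed
Things that resemble listed ones, but are neither listed nor needed, are in the scene too. Leave any green look-alike of the carton_c alone.

How it is judged (in metres and radians):
At the end, for the whole second after the job is handed in: Counting from the bookend, the pads carry the largest, second largest, second smallest and smallest parcel: each upright (within 0.1 rad), its centre within 15 mm of its pad's centre, its long side within 0.2 rad of the row's direction, resting on the pad, released and at rest (((horizontal distance between bookend and pad1 below 0.12 m and horizontal distance between carton_d and pad1 below 0.015 m and angle between the y axis of carton_d and the y axis of pad1, either way round below 0.2 rad and z of carton_d in the frame of pad1 between 0 and 0.008 m and horizontal distance between carton_c and pad2 below 0.015 m and angle between the y axis of carton_c and the y axis of pad2, either way round below 0.2 rad and z of carton_c in the frame of pad2 between 0 and 0.008 m and horizontal distance between carton_b and pad3 below 0.015 m and angle between the y axis of carton_b and the y axis of pad3, either way round below 0.2 rad and z of carton_b in the frame of pad3 between 0 and 0.008 m and horizontal distance between carton_a and pad4 below 0.015 m and angle between the y axis of carton_a and the y axis of pad4, either way round below 0.2 rad and z of carton_a in the frame of pad4 between 0 and 0.008 m) or (horizontal distance between bookend and pad4 below 0.12 m and horizontal distance between carton_d and pad4 below 0.015 m and angle between the y axis of carton_d and the y axis of pad4, either way round below 0.2 rad and z of carton_d in the frame of pad4 between 0 and 0.008 m and horizontal distance between carton_c and pad3 below 0.015 m and angle between the y axis of carton_c and the y axis of pad3, either way round below 0.2 rad and z of carton_c in the frame of pad3 between 0 and 0.008 m and horizontal distance between carton_b and pad2 below 0.015 m and angle between the y axis of carton_b and the y axis of pad2, either way round below 0.2 rad and z of carton_b in the frame of pad2 between 0 and 0.008 m and horizontal distance between carton_a and pad1 below 0.015 m and angle between the y axis of carton_a and the y axis of pad1, either way round below 0.2 rad and z of carton_a in the frame of pad1 between 0 and 0.008 m)) and angle between each of carton_a, carton_b, carton_c, carton_d's own z axis and vertical below 0.1 rad and linear speed of each of carton_a, carton_b, carton_c, carton_d below 0.02 m/s and angular speed of each of carton_a, carton_b, carton_c, carton_d below 0.1 rad/s); the robot touches nothing.
It fails at once if the roll of tape is moved by more than 20 mm (distance of tape from where it was at the start of the episode above 0.02 m).
It also fails if it takes over 88 s, if anything falls off the work surface, if the arm or the gripper's body presses on something with over 40 N, if the wrist force passes 120 N, or if a joint passes its speed limit or range.

## Working session

There is one attempt and no reset: what is moved stays moved. The work goes in short steps, Python scripts to look and compute and a tool call to move; the robot and the scene stay as the last step left them, time stands still between calls to the robot, and variables do not carry over. Pictures are saved under pics/ and viewed, about 12 in all and at most 16, crops included, and the job is handed in when it is done.

Besides the shell and the picture viewer there is one more tool, called after "Emit:" as name(argument=value, ...), one argument or row to a line, values as JSON. servo_tool: Moves the arm, as the interface text tells. Its arguments: {"type":"object","properties":{"plan":{"type":"array"},"force":{"type":"number"}},"required":["plan"]}

```bash
mkdir -p pics
python3 - <<'E'
from cell import env
import cv2,numpy as np
o=env.get_obs(); print({k:np.round(v,3).tolist() for k,v in o.items()})
for n in("top","side"):
    c=env.read_camera(n); cv2.imwrite(f"pics/{n}0.png",c["image"])
    R=cv2.Rodrigues(np.array(c["rvec"]))[0]; print(n,c["fx"],c["cx"],c["cy"],(-R.T@np.array(c["tvec"]).ravel()).round(3),R.round(3).tolist())
E
```

```text
{'time_s': 0.0, 'qpos': [66.41, 18.439, -4.017, 83.173, 1.296, 78.543, -3.261], 'joint_velocities': [0.045, 0.088, 0.094, 0.048, 0.004, 0.084, 0.04], 'effort': [0.0, -49.129, -0.404, -31.253, -0.064, 0.044, 0.0], 'tool_pos': [0.268, -0.591, 0.221], 'tool_rot': [-179.89, 0.006, 24.4], 'force': [-0.122, 0.722, -0.623], 'wrist_torque': [0.04, -0.013, 0.05], 'grip_width': 0.087}
top 474.7064707280867 257.0802246625307 188.81303356793435 [ 0.319 -0.041  1.249] [[-0.024, -1.0, 0.016], [-0.989, 0.021, -0.144], [0.144, -0.02, -0.989]]
side 356.7702042726598 254.8942598517084 188.39489168874854 [0.335 0.735 0.506] [[-0.977, -0.213, -0.002], [-0.102, 0.48, -0.871], [0.186, -0.851, -0.491]]
```

View pics/top0.png

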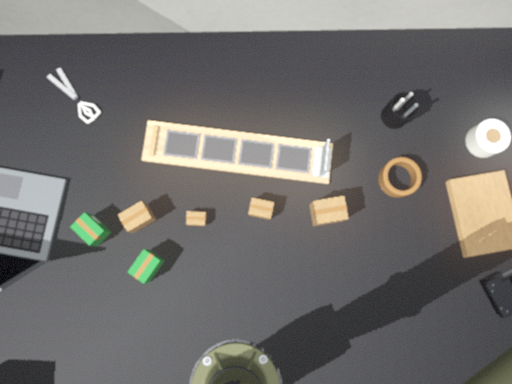

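View pics/side0.png

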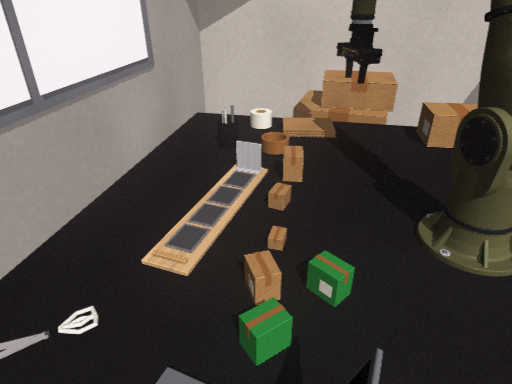

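The top view shows bare cartons c (136,216), a (196,218), b (261,208) and d (329,209). The bookend is at (327,158), which is the -y end, so it's beside pad1. Pads 1–4 are at about (295,158), (257,153), (220,149) and (182,144), and the tape is at (400,177).

```bash
cat > h.py <<'E'
from cell import env
import cv2,numpy as np
H=dict(a=.030,b=.048,c=.066,d=.084); S=dict(a=(34,48),b=(42,58),c=(50,68),d=(58,78))
def cast(c,uv,z):
    R=cv2.Rodrigues(np.array(c["rvec"],float))[0]; t=np.array(c["tvec"],float).ravel(); C=-R.T@t
    uv=np.atleast_2d(uv).astype(float)
    d=np.c_[(uv[:,0]-c["cx"])/c["fx"],(uv[:,1]-c["cy"])/c["fy"],np.ones(len(uv))]@R
    return (C+d*((z-C[2])/d[:,2])[:,None])[:,:2]
def mask(img,lo,hi): return cv2.inRange(cv2.cvtColor(img,cv2.COLOR_BGR2HSV),lo,hi)
def rect(c,m,seed,z,r):
    n,l,s,ct=cv2.connectedComponentsWithStats(m)
    ok=[i for i in range(1,n) if np.hypot(*(ct[i]-seed))<r and s[i,4]>60]
    if not ok: return None
    i=max(ok,key=lambda i:s[i,4])
    k,_=cv2.findContours((l==i).astype(np.uint8),cv2.RETR_EXTERNAL,cv2.CHAIN_APPROX_NONE)
    p=cast(c,k[0][:,0,:],z)*1000
    (x,y),(w,h),a=cv2.minAreaRect(p.astype(np.float32))
    if w>h: w,h,a=h,w,a+90      # a = heading of x(width) side; long side at a+90
    a=(a+90)%180-90
    return np.round([x,y,w,h,a],1),ct[i].round(1)
E
python3 - <<'E'
from h import *
c=env.read_camera("top"); I=c["image"]
hsv=cv2.cvtColor(I,cv2.COLOR_BGR2HSV)
for u,v in [(329,204),(329,214),(325,221),(261,204),(261,214),(136,212),(196,214),(196,222),(257,153),(150,130)]: print((u,v),hsv[v,u])
br=mask(I,(5,60,60),(25,255,255)); pd=mask(I,(0,0,40),(179,90,130))
for n,s in dict(a=(196,218),b=(261,208),c=(136,216),d=(329,209)).items(): print(n,rect(c,br,s,H[n],15))
for i,s in enumerate([(295,158),(257,153),(220,149),(182,144)]): print(i+1,rect(c,pd,s,.015,15))
g=mask(I,(40,80,40),(80,255,255))
for s in [(90,229),(145,266)]: print('green',rect(c,g,s,.066,15))
print('tape',cast(c,(400,177),.048))
k=I[105:285,60:360]; cv2.imwrite("pics/crop.png",cv2.resize(k,None,fx=2.6,fy=2.6,interpolation=cv2.INTER_CUBIC))
E
```

```text
(329, 204) [ 18  77 239]
(329, 214) [ 19  78 242]
(325, 221) [ 19  79 238]
(261, 204) [ 18  78 238]
(261, 214) [ 19  78 243]
(136, 212) [ 18  90 233]
(196, 214) [ 18  78 238]
(196, 222) [ 19  77 241]
(257, 153) [  0   0 161]
(150, 130) [ 24  43 255]
a (array([425.1,  94.1,  38.6,  53.9,  -1.3]), array([195.9, 217.8]))
b (array([445.5, -74.9,  52.7,  64.8, -15.4]), array([261.1, 207.8]))
c (array([427. , 237.6,  63.3,  81.3,  28.5]), array([136.1, 216.7]))
d (array([ 431.8, -240.4,   65.4,   93.9,    8.2]), array([328.8, 210. ]))
1 None
2 None
3 None
4 None
green (array([398.6, 350.2,  61. ,  84. , -44.5]), array([ 90.1, 230.1]))
green (array([296.8, 200.3,  32.8,  74.5,  58.5]), array([150.7, 269.1]))
tape [[ 0.51630718 -0.43467976]]
```

View pics/crop.png

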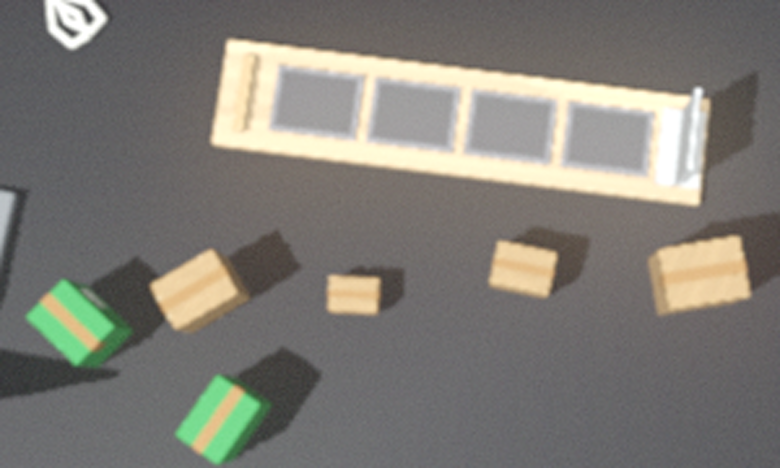

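The crop shows the four tan tops with their tape strips along the long side, darker side faces on c and d, and four clean grey pads with a pale rim. I'll tighten the masks to the top faces and the pads.

Run:
```python
from h import *
c=env.read_camera("top"); I=c["image"]
V=cv2.cvtColor(I,cv2.COLOR_BGR2HSV)[...,2]
print(V[204:216,306:320].tolist()[::3], V[200,150],V[100,250])
pd=mask(I,(0,0,125),(179,40,195))
for th in (205,220):
  br=mask(I,(5,50,th),(28,255,255)); 
  # tape strip is darker: close it
  br=cv2.morphologyEx(br,cv2.MORPH_CLOSE,np.ones((3,3),np.uint8))
  for n,s in dict(a=(196,218),b=(261,208),c=(136,216),d=(329,209)).items(): print(n,S[n],rect(c,br,s,H[n],15))
P=[]
for i,s in enumerate([(295,158),(257,153),(220,149),(182,144)]):
  r=rect(c,pd,s,.015,15); print(i+1,r); P.append(r[0][:2] if r else None)
if all(p is not None for p in P):
  P=np.array(P); print(np.diff(P,axis=0), np.degrees(np.arctan2(*(P[3]-P[0])[::-1])))
```

```text
[[119, 120, 125, 152, 177, 184, 188, 208, 228, 238, 238, 238, 240, 240], [118, 119, 122, 148, 174, 183, 183, 189, 217, 237, 241, 241, 241, 237], [116, 117, 121, 134, 157, 179, 181, 184, 194, 217, 228, 231, 230, 228], [117, 117, 117, 117, 142, 168, 179, 178, 178, 205, 225, 230, 231, 229]] 110 94
a (34, 48) (array([425.2,  95.2,  33.4,  46.1,  -1.3]), array([195.4, 217.9]))
b (42, 58) (array([444.5, -73.2,  42.6,  57.9, -12.7]), array([260.7, 207.7]))
c (50, 68) (array([429.6, 242.6,  49.4,  67.3,  29.8]), array([134.1, 215.9]))
d (58, 78) (array([ 432.4, -244. ,   58.5,   78.9,    8.2]), array([330.2, 209.6]))
a (34, 48) (array([423.8,  94.2,  30.9,  44. ,  -1.3]), array([195.3, 217.9]))
b (42, 58) (array([445.1, -73.4,  40. ,  54.5, -13.4]), array([260.7, 207.6]))
c (50, 68) (array([429.7, 242.8,  48.2,  65.2,  29.8]), array([134.1, 215.8]))
d (58, 78) (array([ 433. , -243.5,   56.5,   76.8,    8.4]), array([330.2, 209.4]))
1 (array([ 579.4, -164.1,   61.6,   82. ,   -8.4]), array([293.2, 157.9]))
2 (array([594.2, -65.4,  61.3,  82.3,  -8.4]), array([255.9, 153.2]))
3 (array([608.4,  33.5,  61.6,  81.9,  -8.4]), array([218.5, 148.5]))
4 (array([622.9, 132.6,  62. ,  81.7,  -8.4]), array([181.2, 144. ]))
[[14.8 98.7]
 [14.2 98.9]
 [14.5 99.1]] 81.65913313706814
```

Every size matches the spec: tops within 1 mm, pad pitch 99.9 mm, and the row heading is 81.7°. The jaw axis (tool y) points along yaw-90, so the grasp yaw is the carton's x heading plus 90. I'll make a helper that gives the remaining shift in tool axes, then start on d.

```bash
cat > go.py <<'E'
import sys,numpy as np
from cell import env
from scipy.spatial.transform import Rotation as Ro
x,y,z,yaw=map(float,sys.argv[1:5])   # mm, mm, mm, deg
o=env.get_obs(); p=np.array(o["tool_pos"])*1000
R=Ro.from_euler("xyz",o["tool_rot"],degrees=True); T=Ro.from_euler("xyz",[180,0,yaw],degrees=True)
print("t",round(o["time_s"],2),"pos",p.round(1),"rot",np.round(o["tool_rot"],2),"w",round(o["grip_width"]*1000,1),"F",np.round(o["force"],1))
print("turn deg",(R.inv()*T).as_rotvec(degrees=True).round(2)," shift cm now",(R.inv().apply([x,y,z]-p)/10).round(2)," after turn",(T.inv().apply([x,y,z]-p)/10).round(2))
E
python3 go.py 432.5 -243.8 220 98.2
```

```text
t 0.2 pos [ 268.3 -591.7  221.8] rot [-179.93    0.     24.4 ] w 86.7 F [-0.5  0.1  0.1]
turn deg [-6.00e-02 -4.00e-02 -7.38e+01]  shift cm now [ 29.32 -24.9    0.21]  after turn [32.09 21.21  0.18]
```

Emit:
servo_tool(
  plan=[
    [1, [0, 0, 0], [0, 0, -6.7]],
    [1, [0, 0, 0], [0, 0, -6.7]],
    [1, [0, 0, 0], [0, 0, -6.7]],
    [1, [0, 0, 0], [0, 0, -6.7]],
    [1, [0, 0, 0], [0, 0, -6.7]],
    [1, [0, 0, 0], [0, 0, -6.7]],
    [1, [0, 0, 0], [0, 0, -6.7]],
    [1, [0, 0, 0], [0, 0, -6.7]],
    [1, [0, 0, 0], [0, 0, -6.7]],
    [1, [0, 0, 0], [0, 0, -6.7]],
    [1, [0, 0, 0], [0, 0, -6.7]],
  ],
)

```text
time_s: 1.12
tool_pos: [0.2675, -0.5899, 0.218]
tool_rot: [-179.9, -0.4, 101.6]
force: [0.8, 0.8, -0.1]
grip_width: 0.0871
```

```bash
python3 go.py 432.5 -243.8 220 98.2
```

```text
t 1.12 pos [ 267.5 -589.9  218. ] rot [-179.87   -0.44  101.58] w 87.1 F [ 0.8  0.8 -0.1]
turn deg [-0.14 -0.43  3.38]  shift cm now [ 3.059e+01  2.311e+01 -1.000e-02]  after turn [31.9  21.27 -0.2 ]
```

Emit:
servo_tool(
  plan=[
    [1, [2.6, 1.9, 0], [0, 0, 0.3]],
    [1, [2.6, 1.9, 0], [0, 0, 0.3]],
    [1, [2.6, 1.9, 0], [0, 0, 0.3]],
    [1, [2.6, 1.9, 0], [0, 0, 0.3]],
    [1, [2.6, 1.9, 0], [0, 0, 0.3]],
    [1, [2.6, 1.9, 0], [0, 0, 0.3]],
    [1, [2.6, 1.9, 0], [0, 0, 0.3]],
    [1, [2.6, 1.9, 0], [0, 0, 0.3]],
    [1, [2.6, 1.9, 0], [0, 0, 0.3]],
    [1, [2.6, 1.9, 0], [0, 0, 0.3]],
    [1, [2.6, 1.9, 0], [0, 0, 0.3]],
    [1, [0, 0, 0], [0, 0, 0]],
    [1, [0, 0, 0], [0, 0, 0]],
  ],
)

```text
time_s: 2.2
tool_pos: [0.425, -0.2575, 0.2152]
tool_rot: [-179.6, -0.5, 98.2]
force: [-0.3, -0.5, 0.3]
grip_width: 0.0871
```

```bash
python3 go.py 432.5 -243.8 130 98.2
```

```text
t 2.2 pos [ 425.  -257.5  215.2] rot [-179.62   -0.48   98.17] w 87.1 F [-0.3 -0.5  0.3]
turn deg [-0.38 -0.48 -0.02]  shift cm now [1.18 0.99 8.53]  after turn [1.25 0.94 8.52]
```

Emit:
servo_tool(
  plan=[
    [1, [0.6, 0.5, 1.5], [-0.2, -0.25, 0]],
    [1, [0.6, 0.5, 1.5], [-0.2, -0.25, 0]],
    [1, [0, 0, 2], [0, 0, 0]],
    [1, [0, 0, 2], [0, 0, 0]],
    [1, [0, 0, 1], [0, 0, 0]],
    [1, [0, 0, 0], [0, 0, 0]],
    [1, [0, 0, 0], [0, 0, 0]],
  ],
)

```text
time_s: 2.78
tool_pos: [0.4326, -0.248, 0.1335]
tool_rot: [179.9, 0.2, 97.9]
force: [0.3, -0.3, 0.6]
grip_width: 0.087
```

```bash
python3 go.py 432.5 -243.8 45 98.2
```

```text
t 2.78 pos [ 432.6 -248.   133.5] rot [179.88   0.22  97.93] w 87.0 F [ 0.3 -0.3  0.6]
turn deg [ 0.12  0.22 -0.27]  shift cm now [0.45 0.04 8.84]  after turn [0.42 0.06 8.85]
```

Emit:
servo_tool(
  plan=[
    [1, [0.4, 0, 1], [0, 0, -0.3]],
    [1, [0, 0, 2], [0, 0, 0]],
    [1, [0, 0, 2], [0, 0, 0]],
    [1, [0, 0, 2], [0, 0, 0]],
    [1, [0, 0, 1.6], [0, 0, 0]],
    [1, [0, 0, 0], [0, 0, 0]],
    [1, [0, 0, 0], [0, 0, 0]],
  ],
)

```text
time_s: 3.37
tool_pos: [0.4361, -0.2484, 0.049]
tool_rot: [179.4, 0.7, 98.1]
force: [0.3, 0.8, 0.3]
grip_width: 0.0869
```

```bash
python3 go.py 432.5 -243.8 45 98.2
```

```text
t 3.37 pos [ 436.1 -248.4   49. ] rot [179.39   0.69  98.06] w 86.9 F [0.3 0.8 0.3]
turn deg [ 0.61  0.69 -0.14]  shift cm now [ 0.51 -0.29  0.39]  after turn [ 0.51 -0.29  0.4 ]
```

Emit:
servo_tool(
  plan=[
    [0, [0, 0, 0], [0, 0, 0]],
    [0, [0, 0, 0], [0, 0, 0]],
    [0, [0, 0, 0], [0, 0, 0]],
    [0, [0, 0, 0], [0, 0, 0]],
    [0, [0, 0, 0], [0, 0, 0]],
    [0, [0, 0, 0], [0, 0, 0]],
    [0, [0, 0, 0], [0, 0, 0]],
    [0, [0, 0, 0], [0, 0, 0]],
  ],
  force=20,
)

```text
time_s: 4.03
tool_pos: [0.4387, -0.2505, 0.0542]
tool_rot: [179.1, 1.0, 98.0]
force: [0.1, 0.4, -2.2]
grip_width: 0.0581
```

```bash
python3 go.py 579.4 -164.3 150 81.7
```

```text
t 4.03 pos [ 438.7 -250.5   54.2] rot [179.09   1.04  98.02] w 58.1 F [ 0.1  0.4 -2.2]
turn deg [ 1.05  0.91 16.33]  shift cm now [ 6.4  15.28 -9.45]  after turn [10.56 12.67 -9.58]
```

Width 58.1 mm confirms carton d is in the grip. The pose creeps during still rows, so I'll correct for that as I go. Lifting and turning now.

Emit:
servo_tool(
  plan=[
    [0, [0, 0, -2], [0.3, 0.3, 0]],
    [0, [0, 0, -2], [0.3, 0.3, 0]],
    [0, [0, 0, -2], [0.3, 0.3, 5]],
    [0, [0, 0, -2], [0.2, 0.2, 5]],
    [0, [0, 0, -2], [0, 0, 5]],
    [0, [2.5, 0, 0], [0, 0, 0]],
    [0, [2.5, 0, 0], [0, 0, 0]],
    [0, [2.5, 0, 0], [0, 0, 0]],
    [0, [0, 0, 0], [0, 0, 0]],
  ],
)

```text
time_s: 4.78
tool_pos: [0.4464, -0.1729, 0.1571]
tool_rot: [-179.6, -0.3, 82.0]
force: [0.4, 0.7, -2.4]
grip_width: 0.0578
```

```bash
python3 go.py 578.4 -171.3 150 81.7
```

```text
t 4.78 pos [ 446.4 -172.9  157.1] rot [-179.56   -0.32   82.  ] w 57.8 F [ 0.4  0.7 -2.4]
turn deg [-0.44 -0.32  0.3 ]  shift cm now [ 1.99 13.05  0.62]  after turn [ 2.06 13.04  0.71]
```

Emit:
servo_tool(
  plan=[
    [0, [0.4, 2.4, 0.2], [-0.1, -0.1, 0.1]],
    [0, [0.4, 2.4, 0.2], [-0.1, -0.1, 0.1]],
    [0, [0.4, 2.4, 0.2], [-0.1, -0.1, 0.1]],
    [0, [0.4, 2.4, 0.2], [-0.1, -0.1, 0]],
    [0, [0.4, 2.4, 0.2], [0, 0, 0]],
    [0, [0, 0, 0], [0, 0, 0]],
    [0, [0, 0, 0], [0, 0, 0]],
  ],
)

```text
time_s: 5.37
tool_pos: [0.5709, -0.1694, 0.1433]
tool_rot: [-179.8, 0.2, 81.8]
force: [-0.9, -0.8, -1.1]
grip_width: 0.058
```

```bash
python3 go.py 578.4 -171.3 150 81.7
python3 - <<'E'
from h import *
c=env.read_camera("top"); cv2.imwrite("pics/t1.png",cv2.resize(c["image"][90:290,60:360],None,fx=2.6,fy=2.6))
c=env.read_camera("side"); cv2.imwrite("pics/s1.png",cv2.resize(c["image"][60:260,150:400],None,fx=3,fy=3))
E
```

```text
t 5.37 pos [ 570.9 -169.4  143.3] rot [-179.76    0.22   81.78] w 58.0 F [-0.9 -0.8 -1.1]
turn deg [-0.24  0.22  0.08]  shift cm now [-0.08  0.76 -0.68]  after turn [-0.08  0.77 -0.67]
```

View pics/s1.png

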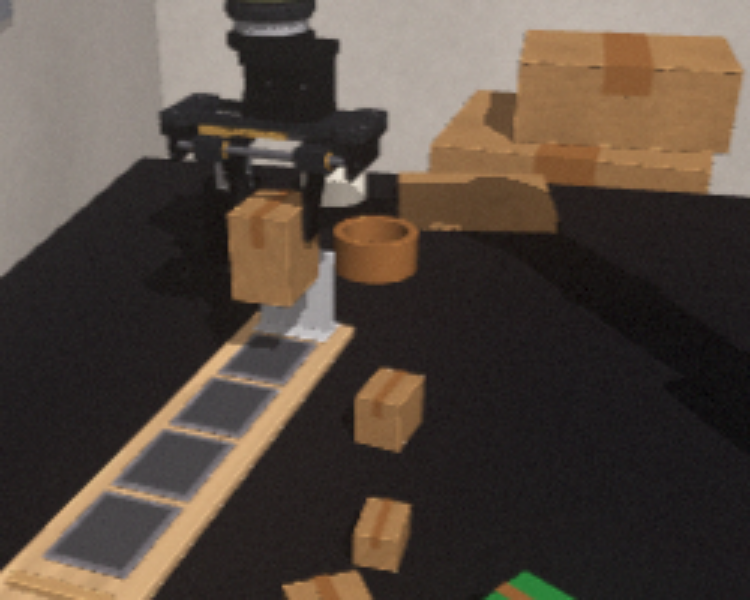

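The side view shows d held upright above pad1, with the pads clear. I'll locate its +y bottom edge at crop (231,300)–(297,304) by casting onto z≈0.091.

Run:
```python
from h import *
c=env.read_camera("side"); o=env.get_obs(); p=np.array(o["tool_pos"])*1000
uv=np.array([[231,300],[297,304]])/3+[150,60]
for z in (.089,.093):
    q=cast(c,uv,z)*1000; m=q.mean(0); a=np.radians(81.7); ax=np.array([np.cos(a),np.sin(a)])
    print(q.round(1),"width",np.hypot(*(q[0]-q[1])).round(1),"centre ahead of TCP along tool x",((m-p[:2])@ax-39).round(1), "across",((m-p[:2])@[ax[1],-ax[0]]).round(1))
```

```text
[[ 603.2 -127.6]
 [ 541.6 -131.8]] width 61.8 centre ahead of TCP along tool x 1.2 across -3.3
[[ 600.6 -119.4]
 [ 539.6 -123.5]] width 61.2 centre ahead of TCP along tool x 9.1 across -6.7
```

Emit:
servo_tool(
  plan=[
    [0, [0, 0.7, 1], [-0.2, 0.2, 0]],
    [0, [0, 0, 1.5], [0, 0, 0]],
    [0, [0, 0, 1.5], [0, 0, 0]],
    [0, [0, 0, 1.5], [0, 0, 0]],
    [0, [0, 0, 0.5], [0, 0, 0]],
    [0, [0, 0, 0], [0, 0, 0]],
  ],
)

```text
time_s: 6.02
tool_pos: [0.5752, -0.1751, 0.0818]
tool_rot: [179.8, 0.4, 81.4]
force: [-0.1, 0.3, -1.0]
grip_width: 0.058
```

```bash
python3 go.py 578.5 -170.3 68 81.7
```

```text
t 6.02 pos [ 575.2 -175.1   81.8] rot [179.79   0.36  81.44] w 58.0 F [-0.1  0.3 -1. ]
turn deg [ 0.21  0.36 -0.26]  shift cm now [0.54 0.25 1.37]  after turn [0.53 0.26 1.38]
```

Emit:
servo_tool(
  plan=[
    [0, [0.5, 0.2, 0.5], [0.2, 0.3, -0.2]],
    [0, [0, 0, 0.4], [0, 0, 0]],
    [0, [0, 0, 0.3], [0, 0, 0]],
  ],
)

```text
time_s: 6.27
tool_pos: [0.5787, -0.1712, 0.0705]
tool_rot: [179.9, 0.1, 81.6]
force: [0.3, 0.1, -1.0]
grip_width: 0.0581
```

```bash
python3 go.py 578.5 -170.3 68 81.7
```

```text
t 6.27 pos [ 578.7 -171.2   70.5] rot [1.7986e+02 1.0000e-01 8.1590e+01] w 58.1 F [ 0.3  0.1 -1. ]
turn deg [ 0.14  0.1  -0.11]  shift cm now [ 0.08 -0.04  0.25]  after turn [ 0.08 -0.03  0.25]
```

Now small downward steps until contact shows.

Emit:
servo_tool(
  plan=[
    [0, [0.1, 0, 0.2], [0.1, 0.1, 0]],
    [0, [0, 0, 0.2], [0, 0, 0]],
  ],
)

```text
time_s: 6.43
tool_pos: [0.579, -0.1699, 0.0688]
tool_rot: [-180.0, 0.0, 81.6]
force: [-8.2, 0.4, 14.8]
grip_width: 0.058
```

```bash
python3 go.py 578.5 -170.3 66 81.7
```

```text
t 6.43 pos [ 579.  -169.9   68.8] rot [-1.80e+02  4.00e-02  8.16e+01] w 58.0 F [-8.2  0.4 14.8]
turn deg [-0.    0.04 -0.1 ]  shift cm now [-0.05 -0.05  0.28]  after turn [-0.05 -0.05  0.28]
```

Emit:
servo_tool(
  plan=[
    [0, [0, 0, 0.2], [0, 0, 0]],
    [0, [0, 0, 0.2], [0, 0, 0]],
  ],
)

```text
time_s: 6.6
tool_pos: [0.5791, -0.1699, 0.0688]
tool_rot: [-180.0, 0.2, 81.6]
force: [-5.7, 0.9, 9.0]
grip_width: 0.0583
```

```bash
python3 go.py 578.5 -170.3 66 81.7
```

```text
t 6.6 pos [ 579.1 -169.9   68.8] rot [-1.7996e+02  1.7000e-01  8.1610e+01] w 58.3 F [-5.7  0.9  9. ]
turn deg [-0.04  0.17 -0.09]  shift cm now [-0.05 -0.05  0.29]  after turn [-0.05 -0.05  0.28]
```

Contact, so it's on the pad. Release and retreat upwards.

Emit:
servo_tool(
  plan=[
    [1, [0, 0, 0], [0, 0, 0]],
    [1, [0, 0, 0], [0, 0, 0]],
    [1, [0, 0, 0], [0, 0, 0]],
    [1, [0, 0, 0], [0, 0, 0]],
    [1, [0, 0, 0], [0, 0, 0]],
    [1, [0, 0, -2], [0, 0, 0]],
    [1, [0, 0, -2], [0, 0, 0]],
    [1, [0, 0, -2], [0, 0, 0]],
    [1, [0, 0, -2], [0, 0, 0]],
    [1, [0, 0, -2], [0, 0, 0]],
    [1, [0, 0, -2], [0, 0, 0]],
    [1, [0, 0, 0], [0, 0, 0]],
  ],
)

```text
time_s: 7.6
tool_pos: [0.5801, -0.1691, 0.194]
tool_rot: [180.0, 0.1, 81.7]
force: [0.0, 0.1, 1.3]
grip_width: 0.0868
```

```bash
python3 go.py 429.6 242.7 190 119.8
```

```text
t 7.6 pos [ 580.1 -169.1  194. ] rot [1.7996e+02 1.0000e-01 8.1660e+01] w 86.8 F [0.  0.1 1.3]
turn deg [  0.     0.11 -38.14]  shift cm now [ 38.57 -20.87   0.32]  after turn [43.22  7.41  0.4 ]
```

Emit:
servo_tool(
  plan=[
    [1, [0, 0, 0], [0, 0, -6.2]],
    [1, [0, 0, 0], [0, 0, -6.2]],
    [1, [0, 0, 0], [0, 0, -6.2]],
    [1, [0, 0, 0], [0, 0, -6.2]],
    [1, [0, 0, 0], [0, 0, -6.2]],
    [1, [0, 0, 0], [0, 0, -6.2]],
    [1, [3.2, 0.5, 0], [0, 0, 0]],
    [1, [3.2, 0.5, 0], [0, 0, 0]],
    [1, [3.2, 0.5, 0], [0, 0, 0]],
    [1, [3.2, 0.5, 0], [0, 0, 0]],
    [1, [3.2, 0.5, 0], [0, 0, 0]],
    [1, [3.2, 0.5, 0], [0, 0, 0]],
    [1, [3.2, 0.5, 0], [0, 0, 0]],
    [1, [3.2, 0.5, 0], [0, 0, 0]],
    [1, [3.2, 0.5, 0], [0, 0, 0]],
    [1, [3.2, 0.5, 0], [0, 0, 0]],
    [1, [3.2, 0.5, 0], [0, 0, 0]],
    [1, [3.2, 0.5, 0], [0, 0, 0]],
    [1, [3.2, 0.5, 0], [0, 0, 0]],
    [1, [0, 0, 0], [0, 0, 0]],
  ],
)

```text
time_s: 9.27
tool_pos: [0.4157, 0.2349, 0.1814]
tool_rot: [-179.9, 0.1, 120.2]
force: [-0.4, 0.1, -0.6]
grip_width: 0.087
```

```bash
python3 go.py 429.6 242.7 110 119.8
python3 - <<'E'
from h import *
c=env.read_camera("top"); I=c["image"]; cv2.imwrite("pics/t2.png",I)
br=mask(I,(5,50,205),(28,255,255)); br=cv2.morphologyEx(br,cv2.MORPH_CLOSE,np.ones((3,3),np.uint8))
cv2.imwrite("pics/t2c.png",cv2.resize(I[105:285,60:360],None,fx=2.6,fy=2.6))
print(rect(c,br[:, :],(293,155),.099,14))
E
```

```text
t 9.27 pos [415.7 234.9 181.4] rot [-1.7990e+02  7.0000e-02  1.2024e+02] w 87.0 F [-0.4  0.1 -0.6]
turn deg [-0.1   0.07  0.44]  shift cm now [-0.02  1.6   7.14]  after turn [-0.01  1.59  7.14]
(array([ 597.2, -152.4,   80.8,  153.8,   19.2]), array([286. , 143.8]))
```

View pics/t2c.png

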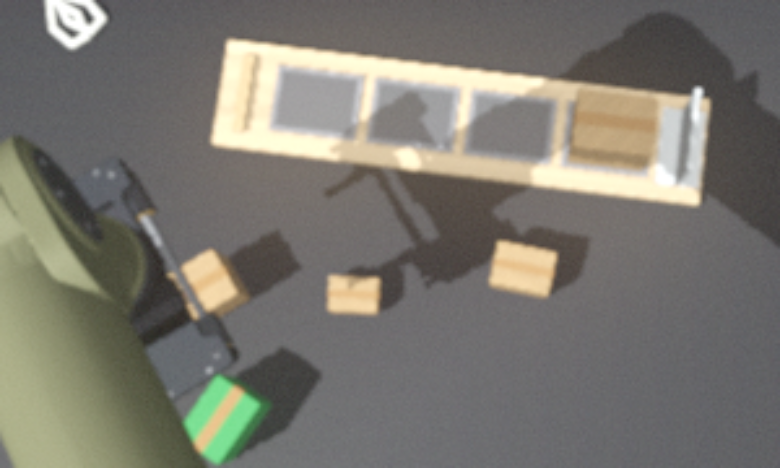

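d stands square on pad1 (top centre at crop ≈(616,127)), in shadow for now. I'll measure it when it's lit. On to c.

Emit:
servo_tool(
  plan=[
    [1, [0, 0.8, 1.4], [0, 0, 0.2]],
    [1, [0, 0.8, 1.4], [0, 0, 0.2]],
    [1, [0, 0, 2], [0, 0, 0]],
    [1, [0, 0, 1.5], [0, 0, 0]],
    [1, [0, 0, 0], [0, 0, 0]],
  ],
)

```text
time_s: 9.73
tool_pos: [0.4341, 0.2361, 0.1147]
tool_rot: [-179.9, 0.4, 119.6]
force: [0.0, -1.2, -0.4]
grip_width: 0.0868
```

```bash
python3 go.py 429.6 242.7 32 119.8;python3 - <<'E'
from h import *
c=env.read_camera("top")
print(cast(c,(296.9,153.8),.099)*1000)
E
```

```text
t 9.73 pos [434.1 236.1 114.7] rot [-179.95    0.42  119.56] w 86.8 F [ 0.  -1.2 -0.4]
turn deg [-0.05  0.42 -0.24]  shift cm now [ 0.86 -0.06  8.26]  after turn [ 0.8  -0.06  8.27]
[[ 571.59408197 -165.11515262]]
```

Emit:
servo_tool(
  plan=[
    [1, [0.4, 0, 1.5], [0, 0.2, -0.1]],
    [1, [0.4, 0, 1.5], [0, 0.2, -0.1]],
    [1, [0, 0, 2], [0, 0, 0]],
    [1, [0, 0, 1.5], [0, 0, 0]],
    [1, [0, 0, 0.8], [0, 0, 0]],
    [1, [0, 0, 0], [0, 0, 0]],
  ],
)

```text
time_s: 10.28
tool_pos: [0.4371, 0.24, 0.0448]
tool_rot: [179.6, 0.2, 119.3]
force: [-0.3, -1.3, 0.5]
grip_width: 0.0869
```

```bash
python3 go.py 429.6 242.7 32 119.8
```

```text
t 10.28 pos [437.1 240.   44.8] rot [179.6    0.25 119.3 ] w 86.9 F [-0.3 -1.3  0.5]
turn deg [ 0.4   0.25 -0.5 ]  shift cm now [ 0.61 -0.53  1.28]  after turn [ 0.61 -0.52  1.28]
```

Emit:
servo_tool(
  plan=[
    [1, [0.6, -0.5, 0.8], [0.4, 0.2, -0.5]],
    [1, [0, 0, 0.6], [0, 0, 0]],
  ],
)

```text
time_s: 10.45
tool_pos: [0.4315, 0.243, 0.0323]
tool_rot: [179.8, 0.1, 119.7]
force: [-0.7, 0.3, -0.8]
grip_width: 0.0866
```

```bash
python3 go.py 429.6 242.7 32 119.8
```

```text
t 10.45 pos [431.5 243.   32.3] rot [1.7983e+02 9.0000e-02 1.1973e+02] w 86.6 F [-0.7  0.3 -0.8]
turn deg [ 0.17  0.09 -0.07]  shift cm now [ 0.07 -0.18  0.03]  after turn [ 0.07 -0.18  0.03]
```

Emit:
servo_tool(
  plan=[
    [0, [0, 0, 0], [0, 0, 0]],
    [0, [0, 0, 0], [0, 0, 0]],
    [0, [0, 0, 0], [0, 0, 0]],
    [0, [0, 0, 0], [0, 0, 0]],
    [0, [0, 0, 0], [0, 0, 0]],
    [0, [0, 0, 0], [0, 0, 0]],
  ],
)

```text
time_s: 10.95
tool_pos: [0.4327, 0.2435, 0.0339]
tool_rot: [179.7, 0.2, 119.7]
force: [-0.6, 0.9, -0.0]
grip_width: 0.0551
```

```bash
python3 go.py 593.9 -65.4 150 81.7
```

```text
t 10.95 pos [432.7 243.5  33.9] rot [1.7967e+02 1.6000e-01 1.1975e+02] w 55.1 F [-0.6  0.9 -0. ]
turn deg [ 0.37  0.05 38.05]  shift cm now [-34.85  -1.27 -11.52]  after turn [-28.24  20.41 -11.61]
```

Emit:
servo_tool(
  plan=[
    [0, [0, 0, 0], [0, 0, 0]],
    [0, [0, 0, 0], [0, 0, 0]],
    [0, [0, 0, 0], [0, 0, 0]],
    [0, [0, 0, -2], [0.1, 0, 0]],
    [0, [0, 0, -2], [0.1, 0, 0]],
    [0, [0, 0, -2], [0.1, 0, 0]],
    [0, [0, 0, -2], [0, 0, 6.3]],
    [0, [0, 0, -2], [0, 0, 6.3]],
    [0, [0, 0, -1], [0, 0, 6.3]],
    [0, [0, 0, 0], [0, 0, 6.3]],
    [0, [0, 0, 0], [0, 0, 6.3]],
    [0, [0, 0, 0], [0, 0, 6.3]],
    [0, [0, 0, 0], [0, 0, 0]],
  ],
)

```text
time_s: 12.03
tool_pos: [0.4306, 0.2432, 0.1482]
tool_rot: [-180.0, 0.2, 80.2]
force: [0.2, 0.4, 0.1]
grip_width: 0.0497
```

```bash
python3 go.py 593.9 -65.4 150 81.7
```

```text
t 12.03 pos [430.6 243.2 148.2] rot [-179.98    0.21   80.23] w 49.7 F [0.2 0.4 0.1]
turn deg [-0.03  0.21 -1.47]  shift cm now [-27.64  21.33  -0.08]  after turn [-28.18  20.61  -0.18]
```

Emit:
servo_tool(
  plan=[
    [0, [-2.8, 2.1, 0], [0, 0, -1]],
    [0, [-2.8, 2.1, 0], [0, 0, -0.4]],
    [0, [-2.8, 2.1, 0], [0, 0, 0]],
    [0, [-2.8, 2.1, 0], [0, 0, 0]],
    [0, [-2.8, 2.1, 0], [0, 0, 0]],
    [0, [-2.8, 2.1, 0], [0, 0, 0]],
    [0, [-2.8, 2.1, 0], [0, 0, 0]],
    [0, [-2.8, 2.1, 0], [0, 0, 0]],
    [0, [-2.8, 2, 0], [0, 0, 0]],
    [0, [-1.5, 1, 0], [0, 0, 0]],
    [0, [0, 0, 0], [0, 0, 0]],
  ],
)

```text
time_s: 12.95
tool_pos: [0.5973, -0.0582, 0.1461]
tool_rot: [-179.9, 0.3, 84.5]
force: [0.0, -0.7, -1.4]
grip_width: 0.05
```

```bash
python3 go.py 593.9 -66.4 120 81.7
```

```text
t 12.95 pos [597.3 -58.2 146.1] rot [-179.88    0.29   84.46] w 50.0 F [ 0.  -0.7 -1.4]
turn deg [-0.11  0.29  2.76]  shift cm now [-0.84 -0.25  2.61]  after turn [-0.86 -0.21  2.61]
```

Emit:
servo_tool(
  plan=[
    [0, [-0.4, -0.1, 1], [0, 0.1, 1.4]],
    [0, [-0.4, -0.1, 1.5], [0, 0.1, 1.3]],
    [0, [0, 0, 1.5], [0, 0, 0]],
    [0, [0, 0, 1.5], [0, 0, 0]],
    [0, [0, 0, 1], [0, 0, 0]],
    [0, [0, 0, 0], [0, 0, 0]],
  ],
)

```text
time_s: 13.45
tool_pos: [0.5906, -0.0628, 0.0744]
tool_rot: [-179.6, -0.1, 82.1]
force: [-1.0, 0.4, -1.5]
grip_width: 0.05
```

```bash
python3 go.py 593.9 -66.4 52 81.7
```

```text
t 13.45 pos [590.6 -62.8  74.4] rot [-1.7962e+02 -1.0000e-01  8.2100e+01] w 50.0 F [-1.   0.4 -1.5]
turn deg [-0.38 -0.1   0.4 ]  shift cm now [-0.32  0.39  2.24]  after turn [-0.31  0.38  2.24]
```

Emit:
servo_tool(
  plan=[
    [0, [-0.3, 0.4, 0.7], [-0.3, -0.1, 0.4]],
    [0, [0, 0, 0.6], [0, 0, 0]],
    [0, [0, 0, 0.5], [0, 0, 0]],
  ],
)

```text
time_s: 13.7
tool_pos: [0.5945, -0.0642, 0.0562]
tool_rot: [180.0, -0.0, 81.9]
force: [0.7, -0.9, -1.0]
grip_width: 0.0502
```

```bash
python3 go.py 593.9 -66.4 48 81.7
```

```text
t 13.7 pos [594.5 -64.2  56.2] rot [ 1.7997e+02 -3.0000e-02  8.1890e+01] w 50.2 F [ 0.7 -0.9 -1. ]
turn deg [ 0.03 -0.03  0.19]  shift cm now [-0.23 -0.03  0.82]  after turn [-0.22 -0.03  0.82]
```

Emit:
servo_tool(
  plan=[
    [0, [-0.2, 0, 0.3], [0, 0, 0.2]],
    [0, [0, 0, 0.2], [0, 0, 0]],
    [0, [0, 0, 0.2], [0, 0, 0]],
    [0, [0, 0, 0.1], [0, 0, 0]],
  ],
)

```text
time_s: 14.03
tool_pos: [0.5945, -0.0657, 0.0489]
tool_rot: [180.0, -0.0, 81.7]
force: [-4.5, 0.8, 8.7]
grip_width: 0.0498
```

```bash
python3 go.py 593.9 -66.4 48 81.7
```

```text
t 14.03 pos [594.5 -65.7  48.9] rot [ 1.7998e+02 -1.0000e-02  8.1710e+01] w 49.8 F [-4.5  0.8  8.7]
turn deg [ 0.02 -0.01  0.01]  shift cm now [-0.08 -0.04  0.09]  after turn [-0.08 -0.04  0.09]
```

Contact at z 48.9, the expected 49. Release and rise.

Emit:
servo_tool(
  plan=[
    [1, [0, 0, 0], [0, 0, 0]],
    [1, [0, 0, 0], [0, 0, 0]],
    [1, [0, 0, 0], [0, 0, 0]],
    [1, [0, 0, 0], [0, 0, 0]],
    [1, [0, 0, 0], [0, 0, 0]],
    [1, [0, 0, -1], [0, 0, 0]],
    [1, [0, 0, -2], [0, 0, 0]],
    [1, [0, 0, -2], [0, 0, 0]],
    [1, [0, 0, -2], [0, 0, 0]],
    [1, [0, 0, -2], [0, 0, 0]],
    [1, [0, 0, -2], [0, 0, 0]],
    [1, [0, 0, 0], [0, 0, 0]],
  ],
)

```text
time_s: 15.03
tool_pos: [0.5949, -0.0652, 0.1677]
tool_rot: [179.9, -0.1, 81.8]
force: [0.8, -0.1, 0.4]
grip_width: 0.0874
```

```bash
python3 go.py 444.8 -73.3 110 77
```

```text
t 15.03 pos [594.9 -65.2 167.7] rot [ 1.7987e+02 -6.0000e-02  8.1760e+01] w 87.4 F [ 0.8 -0.1  0.4]
turn deg [ 0.13 -0.07  4.76]  shift cm now [ -2.96 -14.76   5.73]  after turn [ -4.16 -14.45   5.77]
```

Emit:
servo_tool(
  plan=[
    [1, [-0.5, -2.5, 0], [0, 0, 2.4]],
    [1, [-0.6, -2.5, 0], [0, 0, 2.4]],
    [1, [-0.7, -2.5, 0], [0, 0, 0]],
    [1, [-0.7, -2.5, 0], [0, 0, 0]],
    [1, [-0.7, -2.5, 0], [0, 0, 0]],
    [1, [-0.7, -2, 1], [0, 0, 0]],
    [1, [0, 0, 2], [0, 0, 0]],
    [1, [0, 0, 2], [0, 0, 0]],
    [1, [0, 0, 1], [0, 0, 0]],
    [1, [0, 0, 0], [0, 0, 0]],
  ],
)

```text
time_s: 15.87
tool_pos: [0.4394, -0.0734, 0.1058]
tool_rot: [179.5, 0.0, 76.7]
force: [0.3, 0.2, 0.3]
grip_width: 0.0869
```

```bash
python3 go.py 444.8 -73.3 20 77
```

```text
t 15.87 pos [439.4 -73.4 105.8] rot [1.7949e+02 3.0000e-02 7.6680e+01] w 86.9 F [0.3 0.2 0.3]
turn deg [ 0.51  0.03 -0.32]  shift cm now [0.14 0.45 8.58]  after turn [0.13 0.53 8.58]
```

Emit:
servo_tool(
  plan=[
    [1, [0.1, 0.5, 1], [0.5, 0, -0.3]],
    [1, [0, 0, 2], [0, 0, 0]],
    [1, [0, 0, 1.5], [0, 0, 0]],
    [1, [0, 0, 1.5], [0, 0, 0]],
    [1, [0, 0, 1], [0, 0, 0]],
    [1, [0, 0, 0], [0, 0, 0]],
  ],
)

```text
time_s: 16.37
tool_pos: [0.4495, -0.0732, 0.0367]
tool_rot: [179.7, -0.1, 77.1]
force: [-1.2, 0.7, 0.0]
grip_width: 0.0867
```

```bash
python3 go.py 444.8 -73.3 20 77
```

```text
t 16.37 pos [449.5 -73.2  36.7] rot [ 1.7973e+02 -7.0000e-02  7.7080e+01] w 86.7 F [-1.2  0.7  0. ]
turn deg [ 0.27 -0.07  0.08]  shift cm now [-0.12 -0.46  1.67]  after turn [-0.12 -0.46  1.67]
```

Emit:
servo_tool(
  plan=[
    [1, [-0.1, -0.4, 0.7], [0.2, 0, 0]],
    [1, [0, 0, 0.8], [0, 0, 0]],
    [0, [0, 0, 0], [0, 0, 0]],
    [0, [0, 0, 0], [0, 0, 0]],
    [0, [0, 0, 0], [0, 0, 0]],
    [0, [0, 0, 0], [0, 0, 0]],
    [0, [0, 0, 0], [0, 0, 0]],
    [0, [0, 0, 0], [0, 0, 0]],
    [0, [0, 0, 0], [0, 0, 0]],
    [0, [0, 0, 0], [0, 0, 0]],
    [0, [0, 0, 0], [0, 0, 0]],
    [0, [0, 0, 0], [0, 0, 0]],
  ],
)

```text
time_s: 17.37
tool_pos: [0.4485, -0.0739, 0.0242]
tool_rot: [179.6, -0.0, 77.1]
force: [-0.1, 0.1, -0.8]
grip_width: 0.0422
```

```bash
python3 go.py 444.8 -73.3 20 77;  python3 go.py 608.4 33.5 140 81.7
```

```text
t 17.37 pos [448.5 -73.9  24.2] rot [ 1.7961e+02 -3.0000e-02  7.7080e+01] w 42.2 F [-0.1  0.1 -0.8]
turn deg [ 0.39 -0.03  0.08]  shift cm now [-0.03 -0.37  0.42]  after turn [-0.03 -0.37  0.42]
t 17.37 pos [448.5 -73.9  24.2] rot [ 1.7961e+02 -3.0000e-02  7.7080e+01] w 42.2 F [-0.1  0.1 -0.8]
turn deg [ 0.39 -0.01 -4.62]  shift cm now [ 14.05  13.27 -11.48]  after turn [ 12.93  14.28 -11.58]
```

Emit:
servo_tool(
  plan=[
    [0, [0, 0, -2], [0.2, 0, 0]],
    [0, [0, 0, -2], [0.2, 0, 0]],
    [0, [0, 0, -2], [0, 0, -1.5]],
    [0, [0, 0, -2], [0, 0, -1.5]],
    [0, [0, 0, -2], [0, 0, -1.5]],
    [0, [1.8, 2, -1], [0, 0, 0]],
    [0, [1.8, 2, 0], [0, 0, 0]],
    [0, [1.8, 2, 0], [0, 0, 0]],
    [0, [1.8, 2, 0], [0, 0, 0]],
    [0, [1.8, 2, 0], [0, 0, 0]],
    [0, [1.8, 2, 0], [0, 0, 0]],
    [0, [1.5, 1.7, 0], [0, 0, 0]],
    [0, [0, 0, 0], [0, 0, 0]],
  ],
)

```text
time_s: 18.45
tool_pos: [0.6053, 0.0288, 0.1361]
tool_rot: [-179.8, 0.1, 81.2]
force: [-0.3, -0.1, 0.3]
grip_width: 0.042
```

```bash
python3 go.py 608.4 33.5 64 81.7
```

```text
t 18.45 pos [605.3  28.8 136.1] rot [-1.7977e+02  1.0000e-01  8.1250e+01] w 42.0 F [-0.3 -0.1  0.3]
turn deg [-0.23  0.1  -0.45]  shift cm now [0.52 0.27 7.21]  after turn [0.51 0.24 7.21]
```

Emit:
servo_tool(
  plan=[
    [0, [0.5, 0.2, 1], [-0.2, 0.1, -0.4]],
    [0, [0, 0, 1.5], [0, 0, 0]],
    [0, [0, 0, 1.5], [0, 0, 0]],
    [0, [0, 0, 1.5], [0, 0, 0]],
    [0, [0, 0, 1], [0, 0, 0]],
    [0, [0, 0, 0], [0, 0, 0]],
  ],
)

```text
time_s: 18.95
tool_pos: [0.6053, 0.0334, 0.0644]
tool_rot: [-179.8, 0.0, 81.8]
force: [-0.6, -0.4, -0.9]
grip_width: 0.0413
```

```bash
python3 go.py 608.4 33.5 40 81.7
```

```text
t 18.95 pos [605.3  33.4  64.4] rot [-1.7978e+02  3.0000e-02  8.1780e+01] w 41.3 F [-0.6 -0.4 -0.9]
turn deg [-0.22  0.03  0.08]  shift cm now [0.05 0.32 2.44]  after turn [0.05 0.31 2.44]
```

Emit:
servo_tool(
  plan=[
    [0, [0, 0.3, 0.8], [-0.2, 0, 0]],
    [0, [0, 0, 0.8], [0, 0, 0]],
    [0, [0, 0, 0.4], [0, 0, 0]],
    [0, [0, 0, 0.2], [0, 0, 0]],
    [0, [0, 0, 0.2], [0, 0, 0]],
  ],
)

```text
time_s: 19.37
tool_pos: [0.6083, 0.0313, 0.0391]
tool_rot: [179.9, 0.1, 81.7]
force: [-6.2, -0.6, 14.9]
grip_width: 0.0422
```

```bash
python3 go.py 608.4 33.5 38 81.7
```

```text
t 19.37 pos [608.3  31.3  39.1] rot [1.7993e+02 1.0000e-01 8.1680e+01] w 42.2 F [-6.2 -0.6 14.9]
turn deg [ 0.07  0.1  -0.02]  shift cm now [ 0.21 -0.02  0.11]  after turn [ 0.21 -0.02  0.11]
```

Contact, within 2 mm of the pad centre. Release and rise, then go to a.

Emit:
servo_tool(
  plan=[
    [1, [0, 0, 0], [0, 0, 0]],
    [1, [0, 0, 0], [0, 0, 0]],
    [1, [0, 0, 0], [0, 0, 0]],
    [1, [0, 0, 0], [0, 0, 0]],
    [1, [0, 0, 0], [0, 0, 0]],
    [1, [0, 0, -1], [0, 0, 0]],
    [1, [0, 0, -2], [0, 0, 0]],
    [1, [0, 0, -2], [0, 0, 0]],
    [1, [0, 0, -2], [0, 0, 0]],
    [1, [0, 0, -2], [0, 0, 0]],
    [1, [0, 0, 0], [0, 0, 0]],
  ],
)

```text
time_s: 20.28
tool_pos: [0.609, 0.0326, 0.1371]
tool_rot: [179.8, 0.0, 81.8]
force: [1.5, 0.6, -0.2]
grip_width: 0.0866
```

```bash
python3 go.py 424.8 94.8 80 88.7
```

```text
t 20.28 pos [609.   32.6 137.1] rot [1.7979e+02 3.0000e-02 8.1760e+01] w 86.6 F [ 1.5  0.6 -0.2]
turn deg [ 0.21  0.04 -6.93]  shift cm now [  3.52 -19.15   5.64]  after turn [  5.8  -18.56   5.71]
```

Emit:
servo_tool(
  plan=[
    [1, [0.6, -2.4, 0], [0, 0, -3.4]],
    [1, [0.7, -2.4, 0], [0, 0, -3.4]],
    [1, [0.8, -2.4, 0], [0, 0, 0]],
    [1, [0.8, -2.4, 0], [0, 0, 0]],
    [1, [0.8, -2.4, 0], [0, 0, 0]],
    [1, [0.8, -2.4, 0], [0, 0, 0]],
    [1, [0.8, -2.4, 0], [0, 0, 0]],
    [1, [0.7, -2, 1], [0, 0, 0]],
    [1, [0, 0, 2], [0, 0, 0]],
    [1, [0, 0, 2], [0, 0, 0]],
    [1, [0, 0, 0], [0, 0, 0]],
  ],
)

```text
time_s: 21.2
tool_pos: [0.4183, 0.1029, 0.0863]
tool_rot: [179.1, 0.5, 88.9]
force: [-1.2, -0.6, 0.7]
grip_width: 0.0865
```

```bash
python3 go.py 424.8 94.8 10 88.7
```

```text
t 21.2 pos [418.3 102.9  86.3] rot [179.12   0.5   88.85] w 86.5 F [-1.2 -0.6  0.7]
turn deg [0.88 0.5  0.15]  shift cm now [-0.73  0.55  7.64]  after turn [-0.8   0.67  7.63]
```

Emit:
servo_tool(
  plan=[
    [1, [-0.4, 0.3, 1], [0.4, 0.3, 0.1]],
    [1, [-0.4, 0.3, 1], [0.4, 0.2, 0]],
    [1, [0, 0, 1.5], [0, 0, 0]],
    [1, [0, 0, 1], [0, 0, 0]],
    [1, [0, 0, 0.5], [0, 0, 0]],
    [1, [0, 0, 0], [0, 0, 0]],
  ],
)

```text
time_s: 21.7
tool_pos: [0.427, 0.0948, 0.0382]
tool_rot: [179.8, -0.0, 88.8]
force: [-0.2, 0.8, 0.2]
grip_width: 0.0868
```

```bash
python3 go.py 424.8 94.8 10 88.7
```

```text
t 21.7 pos [427.   94.8  38.2] rot [ 1.7979e+02 -2.0000e-02  8.8830e+01] w 86.8 F [-0.2  0.8  0.2]
turn deg [ 0.21 -0.02  0.13]  shift cm now [-0.   -0.23  2.82]  after turn [-0.   -0.22  2.82]
```

Emit:
servo_tool(
  plan=[
    [1, [0, -0.2, 1], [0.2, 0, 0.1]],
    [1, [0, 0, 0.9], [0, 0, 0]],
    [1, [0, 0, 0.7], [0, 0, 0]],
    [0, [0, 0, 0], [0, 0, 0]],
    [0, [0, 0, 0], [0, 0, 0]],
    [0, [0, 0, 0], [0, 0, 0]],
    [0, [0, 0, 0], [0, 0, 0]],
    [0, [0, 0, 0], [0, 0, 0]],
    [0, [0, 0, 0], [0, 0, 0]],
    [0, [0, 0, 0], [0, 0, 0]],
    [0, [0, 0, 0], [0, 0, 0]],
    [0, [0, 0, 0], [0, 0, 0]],
    [0, [0, 0, 0], [0, 0, 0]],
    [0, [0, 0, 0], [0, 0, 0]],
  ],
)

```text
time_s: 22.87
tool_pos: [0.4275, 0.0951, 0.0129]
tool_rot: [179.7, 0.0, 88.7]
force: [0.4, 0.3, -0.4]
grip_width: 0.034
```

```bash
python3 go.py 424.8 94.8 10 88.7; python3 go.py 622.9 132.5 110 81.7
```

```text
t 22.87 pos [427.5  95.1  12.9] rot [1.7973e+02 2.0000e-02 8.8720e+01] w 34.0 F [ 0.4  0.3 -0.4]
turn deg [0.27 0.02 0.02]  shift cm now [-0.04 -0.27  0.29]  after turn [-0.04 -0.26  0.29]
t 22.87 pos [427.5  95.1  12.9] rot [1.7973e+02 2.0000e-02 8.8720e+01] w 34.0 F [ 0.4  0.3 -0.4]
turn deg [0.27 0.01 7.02]  shift cm now [ 4.17 19.5  -9.62]  after turn [ 6.52 18.8  -9.71]
```

Emit:
servo_tool(
  plan=[
    [0, [0, 0, -2], [0.2, 0, 0]],
    [0, [0, 0, -2], [0, 0, 0]],
    [0, [0, 0, -2], [0, 0, 3.4]],
    [0, [0, 0, -2], [0, 0, 3.4]],
    [0, [0.7, 2.2, -1.5], [0, 0, 0]],
    [0, [0.8, 2.3, 0], [0, 0, 0]],
    [0, [0.8, 2.3, 0], [0, 0, 0]],
    [0, [0.8, 2.3, 0], [0, 0, 0]],
    [0, [0.8, 2.3, 0], [0, 0, 0]],
    [0, [0.8, 2.3, 0], [0, 0, 0]],
    [0, [0.8, 2.3, 0], [0, 0, 0]],
    [0, [0.6, 1.6, 0], [0, 0, 0]],
    [0, [0, 0, 0], [0, 0, 0]],
  ],
)

```text
time_s: 23.95
tool_pos: [0.6165, 0.1267, 0.1085]
tool_rot: [-180.0, 0.5, 81.2]
force: [-0.6, -1.0, -0.7]
grip_width: 0.0337
```

```bash
python3 go.py 622.9 132.5 50 81.7
```

```text
t 23.95 pos [616.5 126.7 108.5] rot [-179.98    0.51   81.22] w 33.7 F [-0.6 -1.  -0.7]
turn deg [-0.03  0.51 -0.48]  shift cm now [0.72 0.55 5.85]  after turn [0.66 0.55 5.85]
```

Emit:
servo_tool(
  plan=[
    [0, [0.6, 0.5, 0.8], [0, 0.5, -0.5]],
    [0, [0, 0, 1.5], [0, 0, 0]],
    [0, [0, 0, 1.5], [0, 0, 0]],
    [0, [0, 0, 1], [0, 0, 0]],
    [0, [0, 0, 0], [0, 0, 0]],
  ],
)

```text
time_s: 24.37
tool_pos: [0.6191, 0.1313, 0.0555]
tool_rot: [-179.7, 0.1, 81.7]
force: [0.0, -0.7, -0.2]
grip_width: 0.0335
```

```bash
python3 go.py 622.9 132.5 28 81.7
```

```text
t 24.37 pos [619.1 131.3  55.5] rot [-1.7969e+02  9.0000e-02  8.1720e+01] w 33.5 F [ 0.  -0.7 -0.2]
turn deg [-0.31  0.09  0.02]  shift cm now [0.18 0.37 2.75]  after turn [0.17 0.36 2.75]
```

Emit:
servo_tool(
  plan=[
    [0, [0.2, 0.4, 0.9], [-0.3, 0.1, 0]],
    [0, [0, 0, 0.8], [0, 0, 0]],
    [0, [0, 0, 0.5], [0, 0, 0]],
    [0, [0, 0, 0.3], [0, 0, 0]],
    [0, [0, 0, 0.2], [0, 0, 0]],
  ],
)

```text
time_s: 24.78
tool_pos: [0.6222, 0.1318, 0.0277]
tool_rot: [-180.0, 0.1, 81.7]
force: [-7.1, -2.3, 21.7]
grip_width: 0.0342
```

```bash
python3 go.py 622.9 132.5 28 81.7
```

```text
t 24.78 pos [622.2 131.8  27.7] rot [-1.7999e+02  1.2000e-01  8.1680e+01] w 34.2 F [-7.1 -2.3 21.7]
turn deg [-0.01  0.12 -0.02]  shift cm now [ 0.08  0.06 -0.03]  after turn [ 0.08  0.06 -0.03]
```

Emit:
servo_tool(
  plan=[
    [1, [0, 0, 0], [0, 0, 0]],
    [1, [0, 0, 0], [0, 0, 0]],
    [1, [0, 0, 0], [0, 0, 0]],
    [1, [0, 0, 0], [0, 0, 0]],
    [1, [0, 0, 0], [0, 0, 0]],
    [1, [0, 0, -1], [0, 0, 0]],
    [1, [0, 0, -2], [0, 0, 0]],
    [1, [0, 0, -3], [0, 0, 0]],
    [1, [0, 0, -3], [0, 0, 0]],
    [1, [0, 0, -3], [0, 0, 0]],
    [1, [0, 0, -3], [0, 0, 0]],
    [1, [0, 0, -3], [0, 0, 0]],
    [1, [0, 0, 0], [0, 0, 0]],
  ],
)

```text
time_s: 25.87
tool_pos: [0.6211, 0.133, 0.2195]
tool_rot: [-179.9, 0.1, 81.8]
force: [1.8, 0.8, 1.8]
grip_width: 0.0869
```

Emit:
servo_tool(
  plan=[
    [1, [-1, -3, 0], [0, 0, 0]],
    [1, [-2, -3, 0], [0, 0, 0]],
    [1, [-3, -3, 0], [0, 0, 0]],
    [1, [-3, -2, 0], [0, 0, 0]],
    [1, [-3, -2, 0], [0, 0, 0]],
    [1, [-3.5, -1, 0], [0, 0, 0]],
    [1, [-3.5, 0, 0], [0, 0, 0]],
    [1, [-3.5, 0, 0], [0, 0, 0]],
    [1, [-3.5, 0, 0], [0, 0, 0]],
    [1, [-3.5, 0, 0], [0, 0, 0]],
    [1, [-3.5, 0, 0], [0, 0, 0]],
    [1, [-3.5, 0, 0], [0, 0, 0]],
    [1, [-3.5, 0, 0], [0, 0, 0]],
    [1, [-3.5, 0, 0], [0, 0, 0]],
    [1, [-3.5, 0, 0], [0, 0, 0]],
    [1, [-3.5, 0, 0], [0, 0, 0]],
    [1, [-3.5, 0, 0], [0, 0, 0]],
    [1, [0, 0, 0], [0, 0, 0]],
  ],
)

```text
time_s: 27.37
tool_pos: [0.3982, -0.3968, 0.2242]
tool_rot: [179.6, 0.6, 82.5]
force: [-0.9, 0.1, -0.6]
grip_width: 0.0871
```

```bash
python3 go.py 622.9 132.5 28 81.7
python3 - <<'E'
from h import *
c=env.read_camera("top"); I=c["image"]
cv2.imwrite("pics/t3.png",cv2.resize(I[100:240,130:440],None,fx=2.5,fy=2.5))
P=dict(d=(579.4,-164.3),c=(593.9,-65.4),b=(608.4,33.5),a=(622.9,132.5))
px=dict(d=(295,155),c=(257,151),b=(219,148),a=(181,143))
br=mask(I,(5,60,205),(22,255,255)); br=cv2.morphologyEx(br,cv2.MORPH_CLOSE,np.ones((3,3),np.uint8))
for n in P:
    r=rect(c,br,px[n],H[n]+.015,14); print(n,r, None if r is None else r[0][:2]-P[n])
print(cast(c,(400,177),.048))
E
```

```text
t 27.37 pos [ 398.2 -396.8  224.2] rot [179.56   0.57  82.54] w 87.1 F [-0.9  0.1 -0.6]
turn deg [0.45 0.57 0.84]  shift cm now [55.59 15.26 19.19]  after turn [55.62 14.59 19.62]
d None None
c (array([592.2, -85.6,  70.9, 289.8,  -8.9]), array([266.3, 147.7])) [ -1.7 -20.2]
b None None
a (array([620.2, 131.7,  36. ,  47.8,  -9.5]), array([180.1, 142.3])) [-2.7 -0.8]
[[ 0.51630718 -0.43467976]]
```

View pics/t3.png

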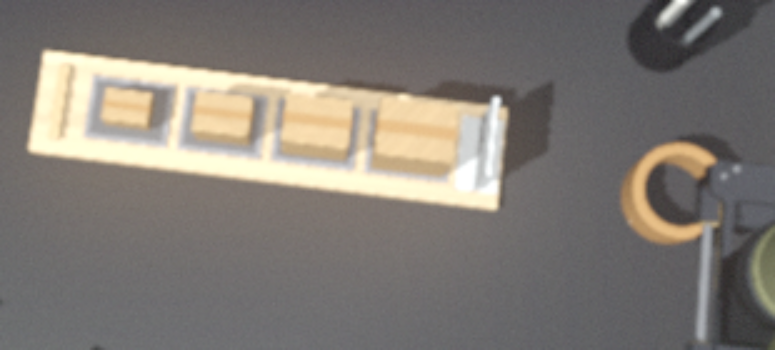

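All four stand in order along the row, with d beside the bookend, and the tape hasn't moved. The mask merged with the board, so I'll use a higher saturation floor and cut by pad windows.

Run:
```python
from h import *
c=env.read_camera("top"); I=c["image"]
P=dict(d=(579.4,-164.3),c=(593.9,-65.4),b=(608.4,33.5),a=(622.9,132.5))
px=dict(d=(296,154),c=(257,150),b=(219,147),a=(180,142))
R=cv2.Rodrigues(np.array(c["rvec"],float))[0]
for th in (60,66):
  m0=mask(I,(5,th,205),(22,255,255))
  for n in P:
    m=cv2.morphologyEx(m0,cv2.MORPH_CLOSE,np.ones((3,3),np.uint8)) 
    # keep only the strip over this pad (+-48 mm along, +-42 mm across) projected at the top height
    a=np.radians(81.7); u=np.array([np.cos(a),np.sin(a)]); v=np.array([u[1],-u[0]])
    q=[np.r_[(np.array(P[n])+s*47*u+t*40*v)/1000,H[n]+.015] for s,t in((1,1),(1,-1),(-1,-1),(-1,1))]
    K=np.array([[c["fx"],0,c["cx"]],[0,c["fy"],c["cy"]],[0,0,1]])
    pp=cv2.projectPoints(np.array(q),np.array(c["rvec"],float),np.array(c["tvec"],float),K,None)[0].reshape(-1,2)
    w=np.zeros_like(m); cv2.fillConvexPoly(w,pp.round().astype(int),255)
    m=cv2.morphologyEx(m&w,cv2.MORPH_OPEN,np.ones((5,5),np.uint8))
    r=rect(c,m,px[n],H[n]+.015,14); print(th,n,S[n],None if r is None else (r[0],r[0][:2]-P[n]))
```

```text
60 d (58, 78) (array([ 578.6, -161.5,   63.3,   88.8,   -8.4]), array([-0.8,  2.8]))
60 c (50, 68) (array([595.2, -73.3,  62.1,  83.2,  -1.7]), array([ 1.3, -7.9]))
60 b (42, 58) (array([609.2,  30.8,  52.4,  58.8,  -1.1]), array([ 0.8, -2.7]))
60 a (34, 48) (array([619.6, 131.6,  34.6,  46.8,  -1.2]), array([-3.3, -0.9]))
66 d (58, 78) (array([ 578. , -164.1,   63.5,   80.5,   -6.1]), array([-1.4,  0.2]))
66 c (50, 68) (array([591.4, -65.7,  54.1,  68.1,  -1.6]), array([-2.5, -0.3]))
66 b (42, 58) (array([605. ,  30.3,  42.8,  56.7,  -6. ]), array([-3.4, -3.2]))
66 a (34, 48) (array([619.6, 131.6,  34.6,  46.8,  -1.2]), array([-3.3, -0.9]))
```

The sizes match at the stricter mask and every centre is within 5 mm (limit 15 mm). The arm is clear at z 0.22. Handing in.

```bash
python3 -c "
from cell import env
print(env.sign_off())"
```

```text
the job is handed in; nothing more can be done
None
```

All four parcels are on the pads in order, counting from the bookend at pad1: d, c, b, a. I handed the job in at about 27.5 s of the 88 s allowed. `env.sign_off()` reports no verdict.

| Check | Result | Limit |
|---|---|---|
| Centre offset: d on pad1 | 1.4 mm | 15 mm |
| Centre offset: c on pad2 | 2.5 mm | 15 mm |
| Centre offset: b on pad3 | 4.7 mm | 15 mm |
| Centre offset: a on pad4 | 3.4 mm | 15 mm |
| Long side against the row | within about 7° | 11.5° |

- **Method:** the offsets and angles come from one last top-camera measurement. The outlines matched the given sizes to about 5 mm.
- **Upright and resting:** I did not measure upright or resting height from the camera. I released each parcel only after the wrist force showed contact with its pad. The tool was within 0.2° of vertical each time, and the last picture shows all four standing.
- **Tape and arm:** the tape looks unmoved in the last picture, and no path passed close to it at low height. The arm ended clear at 0.22 m with the gripper empty.

**Checks that disagreed:**
- A looser colour mask ran into the board. It gave outlines that were too large, and put c 8 mm off.
- The 7° angle readings, on c and a, probably come from the coarse pixels. The tool's own yaw at release was within 0.1° of the row.
- A rough reading by eye of d just after placing was about 8 mm off. The final measurement did not bear that out.

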